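# Line up a row of battery cells against a fence with a straightedge

### The job

Take the straightedge by its orange grip and, with its long front edge, push the five loose blue cells on the alignment board into one straight row until every cell stands flush against the aluminium fence, pressing the row home for a moment with a steady push of about 14 N at the tool: less does not seat it, and the fence must never take more than 13 N. Then lay the straightedge back flat in the middle of its black mat. Keep fingers off the blue cells, tip none of them, and leave the red cell, the yellow spool and everything else alone.

Things in the scene. Friction and masses are not known exactly. Their poses are not given: they have to be found in the camera images.
- grip (a point): centre of the straightedge's orange grip block (18 mm in x, 80 mm in y, from 5 to 65 mm above the tool's underside); this point is 40 mm above the underside. +x is the pushing side: the upright front face (25 mm tall from the underside, 240 mm long in y) lies 45 mm ahead of this point; a 5 mm flange joins it and ends 20 mm behind this point. z up
- mat: black rubber mat, 110 mm (x) by 300 mm (y), 4 mm thick, fixed to the bench, on which the straightedge lies at the start (long axis along the mat's y); origin at the centre of its underside
- board: fixed alignment board, smooth brown hardboard top on a dark green base, 260 mm (x) by 400 mm (y) by 20 mm high; origin at the centre of its underside, its x axis points towards the fence
- fence: rigid aluminium bar fixed on the board, 12 mm (x) by 230 mm (y), 30 mm high; origin at the centre of its underside, on the board's top; the front face that the cells go against lies 6 mm from the origin towards -x. The row is seated when 4 N reaches the fence; sliding the five cells takes 2 to 6 N, and friction under the pressed cells takes about half of the push
- cell1_mid (a point): middle of loose blue cell 1 (upright cylinder, 32 mm diameter, 70 mm tall, 0.1 to 0.2 kg; this point is 35 mm above its foot); stands on the board in front of the fence; z is its axis
- cell2_mid (a point): middle of loose blue cell 2 (upright cylinder, 32 mm diameter, 70 mm tall, 0.1 to 0.2 kg; this point is 35 mm above its foot); stands on the board in front of the fence; z is its axis
- cell3_mid (a point): middle of loose blue cell 3 (upright cylinder, 32 mm diameter, 70 mm tall, 0.1 to 0.2 kg; this point is 35 mm above its foot); stands on the board in front of the fence; z is its axis
- cell4_mid (a point): middle of loose blue cell 4 (upright cylinder, 32 mm diameter, 70 mm tall, 0.1 to 0.2 kg; this point is 35 mm above its foot); stands on the board in front of the fence; z is its axis
- cell5_mid (a point): middle of loose blue cell 5 (upright cylinder, 32 mm diameter, 70 mm tall, 0.1 to 0.2 kg; this point is 35 mm above its foot); stands on the board in front of the fence; z is its axis
- reject: loose red cell of the same size standing on the board at the +y end, outside the row; origin at its foot; leave alone
- spool: loose yellow spool, 40 mm diameter, 18 mm tall, on the board at the -y end; origin at its foot; leave alone
- spare1: loose blue spare cell standing on the bench, right of the board; origin at its foot; leave alone
- spare2: second spare cell beside it; origin at its foot; leave alone
- meter: loose yellow multimeter, 170 by 85 by 35 mm, on the bench to the robot's left; leave alone
- screwdriver: loose screwdriver on the bench to the robot's left; leave alone
- cell1: the same blue cell 1, origin at the centre of its foot
- cell2: the same blue cell 2, origin at the centre of its foot
- cell3: the same blue cell 3, origin at the centre of its foot
- cell4: the same blue cell 4, origin at the centre of its foot
- cell5: the same blue cell 5, origin at the centre of its foot
- straightedge: the straightedge, loose, aluminium, about 0.4 kg; origin at its underside, 40 mm below grip

How it is judged:
On the way, in this order (a step that is already met when the one before it is completed fails the run):
1. the straightedge is lifted clear of its mat (z of grip in the frame of mat above 0.07 m), for 0.1 s.
2. all five cells are within 2 mm of the fence at once while the row bears on it with 4 N or more (x of each of cell1_mid, cell2_mid, cell3_mid, cell4_mid, cell5_mid in the frame of fence above -0.024 m and contact force between fence and anything else above 4 N), for 0.3 s.
At the end, for the whole second after the job is handed in: all five blue cells stand upright and still in one row against the fence's front face, each with a gap under 2 mm; the straightedge lies flat and still on its mat, its grip within 50 mm of the mat's centre (x of cell1_mid in the frame of fence between -0.024 and -0.018 m and x of cell2_mid in the frame of fence between -0.024 and -0.018 m and x of cell3_mid in the frame of fence between -0.024 and -0.018 m and x of cell4_mid in the frame of fence between -0.024 and -0.018 m and x of cell5_mid in the frame of fence between -0.024 and -0.018 m and y of cell1_mid in the frame of fence between -0.115 and 0.115 m and y of cell2_mid in the frame of fence between -0.115 and 0.115 m and y of cell3_mid in the frame of fence between -0.115 and 0.115 m and y of cell4_mid in the frame of fence between -0.115 and 0.115 m and y of cell5_mid in the frame of fence between -0.115 and 0.115 m and angle between each of cell1_mid, cell2_mid, cell3_mid, cell4_mid, cell5_mid's own z axis and vertical below 0.1 rad and linear speed of each of cell1, cell2, cell3, cell4, cell5, straightedge below 0.01 m/s and horizontal distance between grip and mat below 0.05 m and z of grip in the frame of mat below 0.05 m and angle between grip's own z axis and vertical below 0.06 rad); the robot touches nothing.
It fails at once if the fence is pressed or struck with more than 13 N (contact force between fence and anything else above 13 N).
It fails at once if a blue cell is tipped by more than 20 degrees (angle between any of cell1_mid, cell2_mid, cell3_mid, cell4_mid, cell5_mid's own z axis and vertical above 0.35 rad).
It fails at once if a blue cell is touched by the fingers or arm instead of the straightedge (contact force between any of the fingers, the arm and cell1 above 0.5 N or contact force between any of the fingers, the arm and cell2 above 0.5 N or contact force between any of the fingers, the arm and cell3 above 0.5 N or contact force between any of the fingers, the arm and cell4 above 0.5 N or contact force between any of the fingers, the arm and cell5 above 0.5 N).
It fails at once if the red cell, spool, spare cells, meter or screwdriver is moved by more than 10 mm (distance of any of reject, spool, spare1, spare2, meter, screwdriver from where it was at the start of the episode above 0.01 m).
It also fails if it takes over 72 s, if anything falls off the work surface, if the arm or the gripper's body presses on something with over 40 N, if the wrist force passes 120 N, or if a joint passes its speed limit or range.

### The arm

A 7-joint arm with a two-finger parallel gripper is mounted at the origin on the work surface. World frame = base frame: x ahead of the robot, y to its left, z up, the work surface at z = 0. Lengths are in m, angles in rad, forces in N, time in s.
With the tool pointing down it reaches from about 0.4 to 0.9 m from the base axis. Payload 5.6 kg.
Tool frame: the origin (TCP) lies midway between the tips of the shut fingers; the grasp point (between the pads) lies 19 mm behind it; z points along the fingers, y is the line along which they close (so a half turn about z gives the same grasp; the last joint's range is limited). The gripper opens to 92 mm and grips with 3 to 60 N. Pads are 20 mm wide; open, the fingers measure 128 mm over their backs; the gripper's body (75 mm by 189 mm) begins 69 mm behind the grasp point.
Start: joints at [-1.153, 0.468, -0.012, 1.603, 0.006, 1.071, -0.056], TCP at [0.289, 0.582, 0.215] pointing down, gripper open.
Joint ranges: [-2.53, 2.53], [-0.31, 2.02], [-1.57, 1.55], [0.28, 2.44], [-1.29, 4.43], [0.15, 1.84], [-2.92, 2.92]. Speed limits (rad/s): [2.57, 2.57, 3.14, 3.14, 3.14, 3.14, 3.14].

### API

Orientations are given as a 3x3 rotation matrix whose columns are the frame's x, y, z axes.
In Python, from station import env, effector, solver, viewer, workorder, search_frame, tip_of gives the robot as it stands. Calls block until the motion is done:
- env.reach(position, orientation): joint-space move of the TCP to a pose.
- env.movel(position, frame=None, rate=0.15): straight line of the TCP; frame=None keeps the orientation; rate is the mean speed in m/s.
- env.goto_joints(angles): joint-space move.
- effector.release() and effector.grasp(squeeze=None): open the fingers fully, or close them until they stop; squeeze is the grip in N (None keeps the last).
- env.pause(seconds).
- solver.inverse_kinematics(position, orientation): joint angles nearest the present ones, or None.
- env.sense(): the state.
- viewer.read_camera(name): name is "scene" or "top"; returns (picture, depth): 384x512x3 uint8, red, green, blue; 384x512 float32, m along the optical axis (not along the pixel's ray), 0 where there is no reading.
- viewer.camera_info(name): a dict with "intrinsics" (3x3 intrinsics, pixels), "eye" and "rotation" of the camera in the world. Camera axes: x right, y up, looking along -z (the intrinsics and any distortion apply to the point x, -y, -z); pixel columns grow to the right and rows downward; lengths in m; the calibration is good to about 2 mm. A picture is of the moment at which its call begins. camera_info takes no time and is no camera call.
A pose or a line that the arm cannot do raises env.PlanningError and nothing moves.
- workorder.finish_job(): hands the job in; it is judged then, once.
Trained networks look in the newest picture that a camera, given by its name, has taken for a name from the list of things; names that differ only in an ending like _2 or _b are one class to them, and where a whole thing is asked for, a point or a joint stands for the part that bears it (a point fixed in the world has none). Each returns a list of dicts, best first, with "score" (0 to 1); they miss things now and then, are a little off and sometimes report something else, mostly with a low value. They report only what shows in the picture. A call takes as long as a camera call.
- search_frame(camera, name): "at" ([x, y, z] in m, in world coordinates, good to about 4 mm: the middle of the surface that is visible of it).
- tip_of(camera, name): "at" ([x, y, z] in m, in world coordinates, good to about 4 mm: a listed point, or the origin of a listed thing).
The state is a dict: "t": time; "joint_positions": joint angles; "joint_velocities": joint speeds; "tau": joint torques, N m; "ee_pos": TCP position; "tcp_rot": TCP orientation; "wrist_force": force on the tool from outside, world axes, zero at the start; "moment": the same for the moment, N m; "gripper_width": finger opening in m; "grasp_force": force on a finger pad.
Only numpy, scipy, OpenCV 4.12 (cv2) and the standard library are available. Lean on these libraries where they do the work, as an engineer would, in place of code of your own. Each camera call takes 0.05 s, during which the arm holds its last target. There are 200 camera calls.

## Working session

There is one attempt and no reset: what is moved stays moved. The work goes in short steps, each a Python script; the robot and the scene stay as the last script left them, time stands still between calls to the robot, and variables do not carry over. Pictures are saved under pics/ and viewed, at most 10 in all, crops included, and the job is handed in when it is done.

```bash
ls; mkdir -p pics
cat > h.py <<'E'
import numpy as np, cv2
from station import env, effector, solver, viewer, workorder, search_frame, tip_of
def cloud(cam):
    im,d=viewer.read_camera(cam); i=viewer.camera_info(cam); K=np.array(i["intrinsics"])
    v,u=np.mgrid[:d.shape[0],:d.shape[1]]
    p=np.stack([(u-K[0,2])/K[0,0]*d,-(v-K[1,2])/K[1,1]*d,-d],-1)
    return im,d,p@np.array(i["rotation"]).T+np.array(i["eye"])
E
python3 - <<'E'
from h import *
for c in ["scene","top"]:
    im,d,P=cloud(c); cv2.imwrite(f"pics/{c}0.png",im[...,::-1]); i=viewer.camera_info(c); print(c,{k:np.round(v,3).tolist() if not isinstance(v,str) else v for k,v in i.items()})
    for n in ["grip","mat","board","fence","cell1_mid","reject","spool","spare1"]:
        print(n,[(np.round(r["at"],3).tolist(),round(r["score"],2)) for r in tip_of(c,n)][:8])
s=env.sense();print(s["t"],s["tcp_rot"],s["wrist_force"],s["gripper_width"])
E
```

```text
pics
scene {'intrinsics': [[399.983, 0.0, 255.412], [0.0, 399.983, 196.432], [0.0, 0.0, 1.0]], 'eye': [1.615, 0.248, 0.778], 'rotation': [[-0.173, -0.547, 0.819], [0.985, -0.109, 0.136], [0.015, 0.83, 0.557]]}
grip [([0.503, -0.359, 0.044], 0.78)]
mat [([0.493, -0.343, -0.004], 0.8), ([0.752, -0.268, 0.0], 0.6), ([0.631, 0.176, 0.052], 0.32)]
board [([0.576, 0.148, 0.001], 0.79)]
fence [([0.676, 0.121, 0.02], 0.95), ([0.63, 0.178, 0.051], 0.72)]
cell1_mid [([0.585, 0.064, 0.056], 0.45), ([0.619, 0.216, 0.019], 0.31)]
reject [([0.692, 0.296, 0.02], 0.57)]
spool [([0.572, -0.029, 0.019], 0.64)]
spare1 [([0.751, -0.267, 0.002], 0.59)]
top {'intrinsics': [[363.377, 0.0, 252.493], [0.0, 363.377, 193.47], [0.0, 0.0, 1.0]], 'eye': [0.458, 0.072, 1.366], 'rotation': [[0.029, 0.995, -0.094], [-1.0, 0.03, 0.011], [0.013, 0.093, 0.996]]}
grip [([0.495, -0.357, 0.044], 0.65), ([0.613, 0.095, 0.022], 0.32)]
mat [([0.493, -0.338, -0.003], 0.83), ([0.577, -0.03, 0.024], 0.74)]
board [([0.58, 0.146, 0.001], 0.67)]
fence [([0.675, 0.119, 0.02], 0.82), ([0.584, 0.061, 0.021], 0.63)]
cell1_mid [([0.585, 0.059, 0.055], 0.55)]
reject [([0.627, 0.18, 0.02], 0.57), ([0.691, 0.296, 0.019], 0.56)]
spool [([0.574, -0.031, 0.023], 0.64)]
spare1 [([0.75, -0.266, -0.002], 0.64), ([0.744, -0.174, 0.003], 0.45)]
0.9 [[-8.95657609e-01  4.44744249e-01  2.16241402e-05]
 [ 4.44744249e-01  8.95657609e-01 -8.87849981e-06]
 [-2.33164874e-05  1.66511608e-06 -1.00000000e+00]] [-0.44950274  0.12425744  0.72202862] 0.09186646061126733
```

View pics/top0.png

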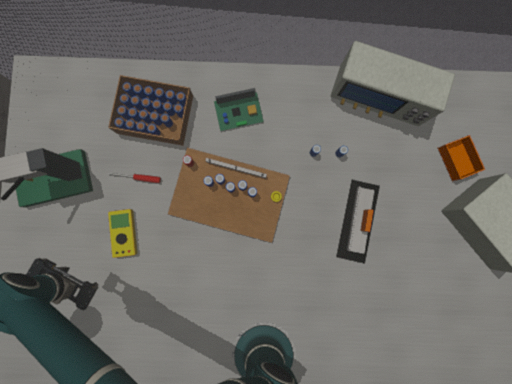

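View pics/scene0.png

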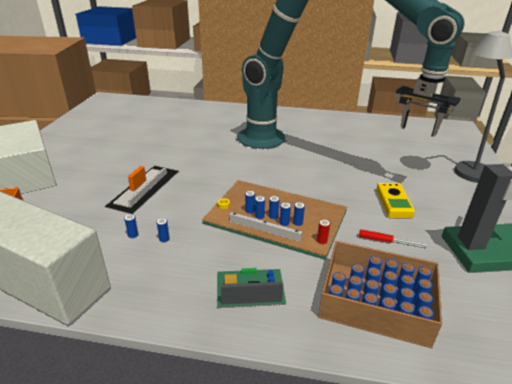

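The top view shows the fence at about (236,168), the five blue cells at (208–253, 180–191), the red cell at (187,160) and the spool at (276,196). The straightedge is on its mat at (358,221). Its grip (368,220) is on the -y side, so its front faces world +y. The scene view agrees. Next I'll measure the geometry from the depth clouds of both cameras.

Run:
```python
from h import *
def rect(Q,t):
    (c,(w,h),a)=cv2.minAreaRect((Q*1000).astype(np.float32)); b=cv2.boxPoints((c,(w,h),a))
    e=[b[1]-b[0],b[2]-b[1]]; L=max(e,key=np.linalg.norm); ang=np.degrees(np.arctan2(L[1],L[0]))%180
    q=Q-np.median(Q,0); _,_,V=np.linalg.svd(q); p=np.degrees(np.arctan2(V[0,1],V[0,0]))%180
    print(t,len(Q),"c",np.round(c,1),"size",round(w),round(h),"long-axis deg",round(ang,1),"pca",round(p,1))
for c in ["scene","top"]:
    im,d,P=cloud(c); hsv=cv2.cvtColor(im,cv2.COLOR_RGB2HSV).astype(int); X,Y,Z=P[...,0],P[...,1],P[...,2]; ok=d>0
    print(c); near=lambda x,y,r:(np.hypot(X-x,Y-y)<r)&ok
    m=near(.675,.12,.13)&(Z>.04)&(Z<.06)&(hsv[...,1]<60); rect(P[m][:,:2],"fence"); print(" z95",np.percentile(Z[m],90))
    m=near(.5,-.345,.18)&(hsv[...,0]<15)&(hsv[...,1]>180)&(hsv[...,2]>80); m1=m&(Z>.06); rect(P[m1][:,:2],"griptop"); print(" ztop",np.percentile(Z[m],[50,95]))
    m=near(.5,-.345,.18)&(hsv[...,1]<60)&(Z>.022)&(Z<.036); rect(P[m][:,:2],"front bar")
    print(" z",np.percentile(Z[m],[50,90]))
    m=near(.5,-.345,.18)&(hsv[...,2]<60); rect(P[m][:,:2],"mat")
    m=near(.61,.13,.17)&(Z>.084)&(Z<.1); n,l,st,ce=cv2.connectedComponentsWithStats(m.astype(np.uint8))
    for k in range(1,n):
        q=P[l==k]; 
        if len(q)>8: print(" cell top",np.round(q.mean(0),4),np.round((q.max(0)+q.min(0))/2,4),len(q),np.round(ce[k]))
    m=near(.58,.14,.26)&(Z>.01)&(Z<.03)&(hsv[...,1]>80); rect(P[m][:,:2],"board"); print(" z",np.median(Z[m]))
    for nme in ["cell1_mid","cell3_mid","cell5_mid"]: print(nme,[(np.round(r["at"],3).tolist(),round(r["score"],2)) for r in tip_of(c,nme)])
```

```text
scene
fence 373 c [643.1 129.4] size 229 87 long-axis deg 77.5 pca 76.5
 z95 0.05110797057733692
griptop 79 c [ 500.4 -358.8] size 19 76 long-axis deg 168.3 pca 169.9
 ztop [0.04672443 0.06962291]
front bar 145 c [ 503.5 -319.9] size 11 238 long-axis deg 170.8 pca 171.0
 z [0.02721332 0.03001497]
mat 468 c [ 494.2 -340.5] size 108 300 long-axis deg 169.1 pca 165.0
 cell top [0.5896 0.06   0.0884] [0.588  0.0594 0.0892] 48 [250. 194.]
 cell top [0.612  0.0956 0.0881] [0.6098 0.0955 0.0877] 55 [260. 199.]
 cell top [0.6039 0.1385 0.088 ] [0.6028 0.1384 0.0879] 57 [274. 199.]
 cell top [0.6335 0.178  0.0882] [0.6315 0.1776 0.0881] 58 [286. 206.]
 cell top [0.623  0.2177 0.0882] [0.62   0.2176 0.0878] 60 [299. 205.]
board 4042 c [638.4 130.6] size 401 388 long-axis deg 76.4 pca 77.1
 z 0.019569024606962082
cell1_mid [([0.613, 0.095, 0.018], 0.62), ([0.586, 0.063, 0.057], 0.51), ([0.608, 0.096, 0.05], 0.33)]
cell3_mid [([0.601, 0.136, 0.056], 0.5)]
cell5_mid [([0.619, 0.216, 0.055], 0.55)]
top
fence 243 c [635.2 132. ] size 229 98 long-axis deg 76.4 pca 76.7
 z95 0.05444886223289154
gript
[... 167 characters left out ...]
9
 z [0.02918956 0.03253483]
mat 915 c [ 495.8 -340.2] size 108 295 long-axis deg 169.2 pca 168.9
 cell top [0.63   0.1775 0.0899] [0.63   0.1783 0.0899] 64 [219. 178.]
 cell top [0.6208 0.2176 0.0898] [0.6216 0.2171 0.0895] 63 [208. 180.]
 cell top [0.6103 0.0962 0.0896] [0.611  0.0963 0.0903] 63 [242. 184.]
 cell top [0.602  0.1391 0.0899] [0.6027 0.1385 0.0913] 63 [230. 186.]
 cell top [0.5862 0.0601 0.0902] [0.5871 0.0602 0.0907] 64 [252. 191.]
board 6447 c [639.8 131. ] size 398 383 long-axis deg 76.3 pca 77.1
 z 0.021054552447994146
cell1_mid [([0.587, 0.058, 0.057], 0.53)]
cell3_mid [([0.601, 0.144, 0.053], 0.52)]
cell5_mid [([0.622, 0.218, 0.051], 0.58), ([0.612, 0.097, 0.021], 0.4)]
```

```bash
cat >> h.py <<'E'
def R(yaw,flip): # tool z down, closing axis along yaw (deg)
    a=np.radians(yaw+(180 if flip else 0)); y=np.array([np.cos(a),np.sin(a),0]); z=np.array([0,0,-1.]); return np.stack([np.cross(y,z),y,z],1)
E
python3 - <<'E'
from h import *
for c in ["scene","top"]:
    im,d,P=cloud(c); yaw=-13.5; ctr=np.array([.675,.12])
    for k in range(4):
        a=np.radians(yaw); e=np.array([[np.cos(a),np.sin(a)],[-np.sin(a),np.cos(a)]]); F=(P[...,:2]-ctr)@e.T
        m=(d>0)&(abs(F[...,0])<.013)&(abs(F[...,1])<.13)&(P[...,2]>.044)&(P[...,2]<.058)
        f=np.polyfit(F[m][:,1],F[m][:,0],1); yaw-=np.degrees(f[0]); lo,hi=F[m].min(0),F[m].max(0); ctr=ctr+e.T@((lo+hi)/2)
    print(c,m.sum(),"yaw",yaw,"ctr",ctr,"ext",hi-lo, np.median(P[m][:,2]))
for flip in (0,1):
    for p,y in (([.498,-.36,.2],81),([.56,.15,.2],-13.5)):
        q=solver.inverse_kinematics(p,R(y,flip)); print(flip,y,None if q is None else np.round(q,2))
E
```

```text
scene 292 yaw -13.706928096497498 ctr [0.67579011 0.12215337] ext [0.02010363 0.22978244] 0.04907664997802941
top 213 yaw -13.627306008448492 ctr [0.67675803 0.12157638] ext [0.01325485 0.22796468] 0.051423380210371405
0 81 [-0.12  0.58  0.99  1.75 -0.54  1.1   2.45]
0 -13.5 [-0.68  0.38  0.46  1.82 -0.2   0.99 -0.37]
1 81 [-0.04  0.53  0.85  1.75 -0.45  1.07 -0.77]
1 -13.5 [-0.2   0.37 -0.14  1.79  0.06  0.99  2.53]
```

Run:
```python
from h import *
g=[.498,-.3595]
env.reach(g+[.15],R(81,0)); env.movel(g+[.036],rate=.12)
effector.grasp(50); s=env.sense(); print(s["t"],s["gripper_width"],s["grasp_force"],np.round(s["wrist_force"],2),s["ee_pos"])
env.movel(g+[.2]); s=env.sense(); print(s["t"],s["gripper_width"],s["grasp_force"],np.round(s["wrist_force"],2),np.round(s["ee_pos"],4),np.round(s["joint_positions"],2))
im,d,P=cloud("scene"); cv2.imwrite("pics/lift.png",cv2.resize(im[60:300,20:300,::-1],None,fx=2,fy=2))
im,d,P=cloud("top")
m=(d>0)&(np.hypot(P[...,0]-.5,P[...,1]+.34)<.2)&(P[...,2]>.14)&(P[...,2]<.205)&(im.max(-1)-im.min(-1)<40)&(im.min(-1)>110)
Q=P[m];print(len(Q),np.round(cv2.minAreaRect((Q[:,:2]*1000).astype(np.float32))[:3],1) if 0 else cv2.minAreaRect((Q[:,:2]*1000).astype(np.float32)))
A=np.c_[Q[:,:2]-Q[:,:2].mean(0),np.ones(len(Q))];print("plane",np.linalg.lstsq(A,Q[:,2],rcond=None)[0])
```

```text
6.9833 0.017834419559045387 49.99970018863678 [ 0.08 -1.54 -0.75] [ 0.49791038 -0.36012292  0.03608685]
8.225 0.017588594870253126 49.99863803386688 [-0.59  0.22 -3.39] [ 0.4975 -0.3589  0.199 ] [-0.07  0.54  0.89  1.75 -0.47  1.08  2.4 ]
579 ((501.9245300292969, -345.9320373535156), (65.52272033691406, 235.11370849609375), 80.91956329345703)
plane [0.05288538 0.28533337 0.17529732]
```

View pics/lift.png

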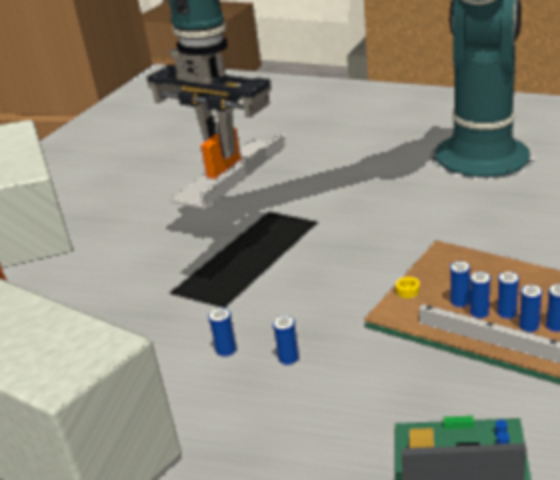

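The straightedge is held level and clear of the mat (crop around (220,160)), and the empty mat is below it. Next I'll carry it over in front of the cells.

```bash
cat >> h.py <<'E'
YAW=-13.65; C=np.array([.6763,.1219]); a=np.radians(YAW); EX=np.array([np.cos(a),np.sin(a)]); EY=np.array([-np.sin(a),np.cos(a)])
def fp(x,y,z): return list(C+x*EX+y*EY)+[z]
def ff():
    s=env.sense(); p=s["ee_pos"]; return s["t"],(p[:2]-C)@EX,(p[:2]-C)@EY,p[2],s["wrist_force"]
E
python3 - <<'E'
from h import *
env.reach(fp(-.165,.0025,.2),R(YAW,0)); print(np.round(np.hstack(ff()),4))
env.movel(fp(-.165,.0025,.057),rate=.1); env.pause(.3); s=env.sense()
print(np.round(np.hstack(ff()),4),s["gripper_width"],np.round(s["tcp_rot"],3).tolist())
im,d,P=cloud("scene"); cv2.imwrite("pics/low.png",cv2.resize(im[120:290,170:390,::-1],None,fx=3,fy=3))
im,d,P=cloud("top"); e=np.stack([EX,EY]); F=(P[...,:2]-C)@e.T
m=(d>0)&(abs(F[...,1])<.14)&(F[...,0]>-.135)&(F[...,0]<-.1)&(P[...,2]>.035)&(P[...,2]<.06)&(im.max(-1)-im.min(-1)<50)
Q=F[m]; print(len(Q),Q.min(0),Q.max(0),np.polyfit(Q[:,1],Q[:,0],1),np.median(P[m][:,2]),np.polyfit(Q[:,1],P[m][:,2],1))
E
```

```text
[ 1.03167e+01 -1.64600e-01  1.80000e-03  2.00100e-01  9.11100e-01
 -6.07800e-01 -4.52790e+00]
[ 1.2200e+01 -1.6500e-01  2.6000e-03  5.7200e-02  4.4060e-01  3.5120e-01
 -3.9408e+00] 0.017798704971841692 [[0.236, 0.972, 0.0], [0.972, -0.236, 0.0], [0.0, 0.0, -1.0]]
67 [-0.13448951 -0.11511777] [-0.11955352  0.12418493] [ 0.00698783 -0.12343223] 0.05002691567465112 [0.00737844 0.04936529]
```

View pics/low.png

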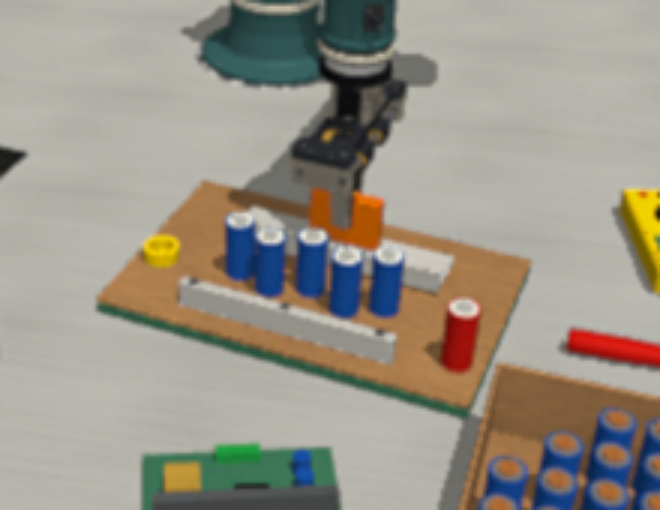

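The straightedge hangs level in front of the row, with the spool (160,250) and red cell (460,335) well outside its span. Next is a slow push that reads the force as it goes.

```bash
cat >> h.py <<'E'
EX3=np.r_[EX,0]
def force(n=6):
    v=[]
    for _ in range(n): v.append(-np.dot(env.sense()["wrist_force"],EX3)); env.pause(.02)
    return np.mean(v)
E
python3 - <<'E'
from h import *
b=force(8); open("base.txt","w").write(str(b)); print("base",b)
env.movel(fp(-.12,.0025,.0565),rate=.05); print(force(3)-b)
env.movel(fp(-.095,.0025,.0565),rate=.03); print(force(3)-b,ff()[:4])
x=-.095
while x<-.0805:
    x+=.001; env.movel(fp(x,.0025,.0565),rate=.015); f=force(3)-b; print(round(x,4),np.round(ff()[1],4),round(f,2))
    if f>8.5: break
print(ff())
im,d,P=cloud("top"); e=np.stack([EX,EY]); cv2.imwrite("pics/push.png",im[...,::-1])
F=(P[...,:2]-C)@e.T; m=(d>0)&(P[...,2]>.083)&(P[...,2]<.1)&(F[...,0]>-.06)&(F[...,0]<.02)&(abs(F[...,1])<.13)
n,l,st,ce=cv2.connectedComponentsWithStats(m.astype(np.uint8))
for k in range(1,n): print(np.round(F[l==k].mean(0),4),st[k,4])
E
```

```text
base -0.092754911951795
0.21854846935518552
0.825336422880649 (14.5667, np.float64(-0.09460932068308031), np.float64(0.0023510453173648093), np.float64(0.05668635762930026))
-0.094 -0.0943 3.71
-0.093 -0.093 3.16
-0.092 -0.0918 2.93
-0.091 -0.0909 2.34
-0.09 -0.0899 2.43
-0.089 -0.0889 2.31
-0.088 -0.0878 2.71
-0.087 -0.0869 2.57
-0.086 -0.0859 3.0
-0.085 -0.0848 2.82
-0.084 -0.0839 2.48
-0.083 -0.083 2.63
-0.082 -0.0829 5.81
-0.081 -0.0829 8.53
(18.7667, np.float64(-0.08285747494487611), np.float64(0.0025404867914431946), np.float64(0.05638062469008297), array([-8.65509806,  0.56952123,  1.00437028]))
[-0.021  -0.0435] 49
[-0.0222 -0.0818] 61
```

Run:
```python
from h import *
b=float(open("base.txt").read()); x=-.081
for _ in range(12):
    f=force(5)-b
    if f>13.4: break
    x+=float(np.clip((14-f)/3.,.0002,.0006)); env.movel(fp(x,.0025,.0565),rate=.01)
    print(round(x,4),round(f,2))
for k in range(5): env.pause(.2); print("hold",round(force(5)-b,2),np.round(ff()[1:4],4))
for c in ("scene",):
    im,d,P=cloud(c); cv2.imwrite("pics/press.png",cv2.resize(im[120:290,170:390,::-1],None,fx=3,fy=3))
print(np.round(env.sense()["moment"],2))
```

```text
-0.0804 8.16
-0.0798 10.53
-0.0792 11.68
-0.0786 13.2
hold 14.21 [-0.0827  0.0026  0.0561]
hold 14.55 [-0.0827  0.0026  0.0561]
hold 14.14 [-0.0827  0.0026  0.0561]
hold 14.5 [-0.0827  0.0026  0.0561]
hold 14.09 [-0.0827  0.0026  0.0561]
[0.56 3.33 0.02]
```

View pics/press.png

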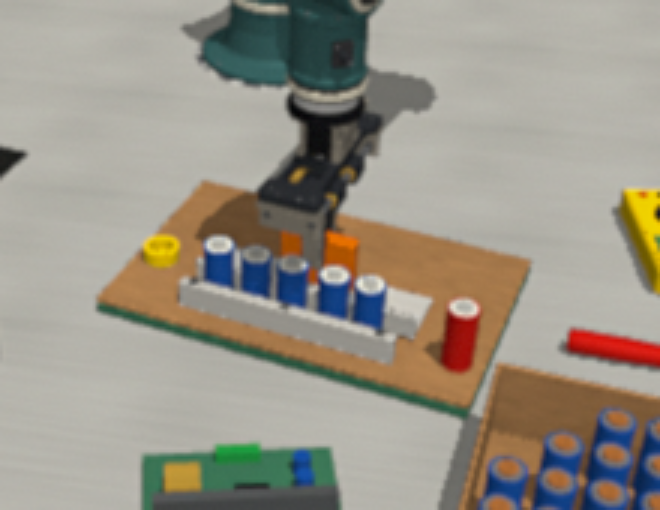

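All five cells stand upright along the fence and 14 N was held. I'll check the row for straightness before backing off.

```bash
cat >> h.py <<'E'
def row():
    im,d,P=cloud("scene"); e=np.stack([EX,EY]); F=(P[...,:2]-C)@e.T
    m=((d>0)&(P[...,2]>.0855)&(P[...,2]<.095)&(F[...,0]>-.045)&(F[...,0]<.02)&(abs(F[...,1])<.12)&(im.min(-1)>0)).astype(np.uint8)
    n,l,st,ce=cv2.connectedComponentsWithStats(m)
    for k in range(1,n):
        q=F[l==k]
        if len(q)>8: print("cell",np.round((q.max(0)+q.min(0))/2,4),np.round(q.mean(0),4),len(q))
    m=(d>0)&(P[...,2]>.045)&(P[...,2]<.056)&(abs(F[...,0])<.014)&(abs(F[...,1])<.118); Q=F[m]
    print("fence fit",np.polyfit(Q[:,1],Q[:,0],1),"n",m.sum())
E
python3 -c "
from h import *
row()"
```

```text
cell [-0.0213 -0.0814] [-0.0202 -0.0813] 50
cell [-0.0218 -0.0416] [-0.0205 -0.0408] 56
cell [-0.023 -0.002] [-0.0205 -0.0016] 56
cell [-0.0211  0.043 ] [-0.0204  0.0432] 56
cell [-0.022   0.0796] [-0.0204  0.0799] 59
fence fit [-0.00198381 -0.0014984 ] n 362
```

Run:
```python
from h import *
env.movel(fp(-.09,.0025,.0565),rate=.02); env.movel(fp(-.16,.0025,.0575),rate=.08); env.movel(fp(-.16,.0025,.2))
row()
g=[.494,-.3545]
env.reach(g+[.2],R(80.5,0)); env.movel(g+[.06],rate=.12); env.pause(.3); w0=env.sense()["wrist_force"][2]
for z in (.042,.039,.0375,.0365,.0358):
    env.movel(g+[z],rate=.03); env.pause(.15); s=env.sense(); print(z,np.round(s["ee_pos"],4),round(s["wrist_force"][2]-w0,2),s["t"])
    if s["wrist_force"][2]-w0>4: break
im,d,P=cloud("scene"); cv2.imwrite("pics/place.png",cv2.resize(im[120:260,70:230,::-1],None,fx=4,fy=4))
```

```text
cell [-0.022  -0.0815] [-0.0204 -0.0815] 51
cell [-0.0211 -0.0407] [-0.0204 -0.0406] 57
cell [-0.0203 -0.0015] [-0.0208 -0.0011] 56
cell [-0.0205  0.0431] [-0.0199  0.0431] 59
cell [-0.021   0.0791] [-0.0199  0.0798] 61
fence fit [ 0.00244839 -0.00156404] n 365
0.042 [ 0.4941 -0.3546  0.0422] 1.25 29.125
0.039 [ 0.494  -0.3546  0.039 ] 0.93 29.525
0.0375 [ 0.494  -0.3545  0.0375] 1.08 29.925
0.0365 [ 0.494  -0.3545  0.0365] -0.25 30.325
0.0358 [ 0.4941 -0.3547  0.036 ] 3.94 30.725
```

View pics/place.png

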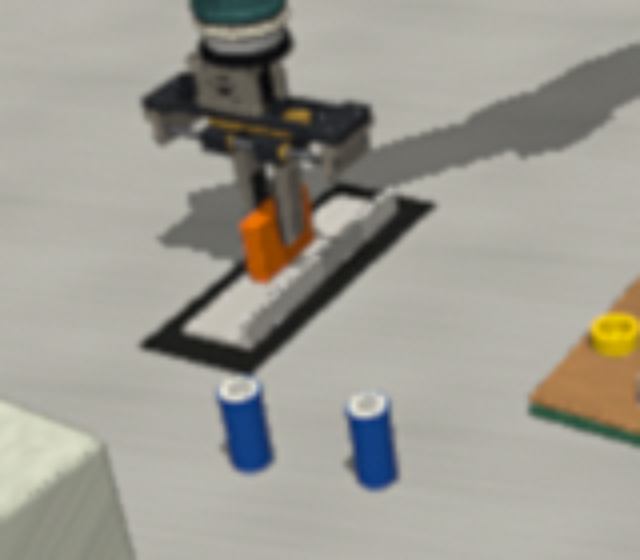

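The row held at fence x of about -0.020. The straightedge has touched down in the middle of the mat, so I'll release it, rise and check.

Run:
```python
from h import *
effector.release(); env.pause(.2); env.movel([.494,-.3545,.2],rate=.12); env.pause(.3)
for c in("scene","top"):
    viewer.read_camera(c); print([(np.round(r["at"],3).tolist(),round(r["score"],2)) for r in tip_of(c,"grip")])
row(); print(env.sense()["t"])
im,d,P=cloud("scene"); cv2.imwrite("pics/end.png",cv2.resize(im[110:300,70:390,::-1],None,fx=2.4,fy=2.4))
```

```text
[([0.494, -0.354, 0.045], 0.76)]
[([0.491, -0.349, 0.046], 0.77), ([0.664, 0.169, 0.018], 0.22)]
cell [-0.0213 -0.0809] [-0.0204 -0.0817] 51
cell [-0.0219 -0.0405] [-0.02   -0.0399] 57
cell [-0.0213 -0.0015] [-0.0202 -0.0008] 61
cell [-0.0201  0.0436] [-0.0193  0.0434] 60
cell [-0.0198  0.0797] [-0.0203  0.0794] 57
fence fit [-0.00133436 -0.00148229] n 361
34.2
```

View pics/end.png

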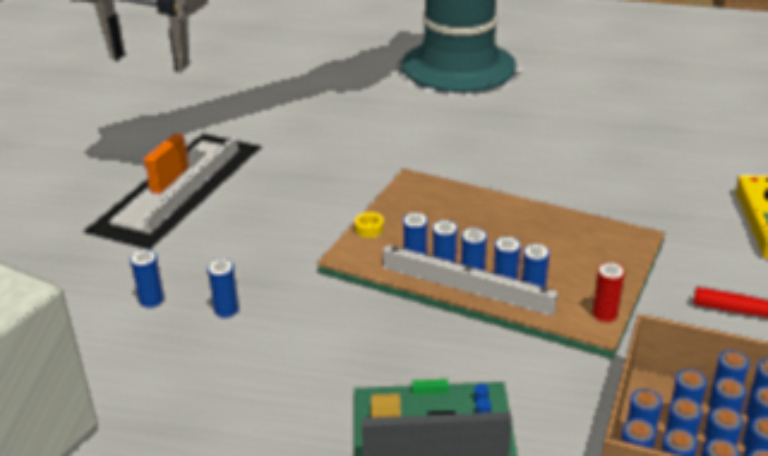

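The straightedge lies flat on its mat (175,185), the five cells stand flush along the fence (415–537, 235–265), and the gripper is clear.

```bash
python3 -c "
from h import *
print(workorder.finish_job())"
```

```text
the job is handed in; nothing more can be done
None
```

I handed the job in at about 34 s: the five cells measure flush and upright against the fence after a steady push of about 14 N, and the straightedge is back flat on its mat, roughly 14 mm from centre; no verdict came back.

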